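# Set the splash screen and hold the citrus press on burst

### The arm

A 6-joint arm with a two-finger parallel gripper is mounted at the origin on a cart in front of the work surface, level with it; the furniture and walls round the work are solid. World frame = base frame: x ahead of the robot, y to its left, z up, the work surface at z = 0. Lengths are in m, angles in rad, forces in N, time in s.
With the tool pointing down it reaches from about 0.25 to 0.85 m from the base axis. Payload 12.5 kg.
Tool frame: the origin (TCP) lies between the finger pads; the fingertips stand finger_overhang ahead of it and the grasp point (between the pads) lies 6 mm ahead of it (finger_overhang is the distance from the TCP to the fingertips, in m); z points along the fingers, y is the line along which they close (so a half turn about z gives the same grasp; the last joint's range is limited). The gripper opens to 93 mm and grips with 3 to 60 N. Pads are 15 mm wide; open, the fingers measure 128 mm over their backs; the gripper's body (75 mm by 188 mm) begins 65 mm behind the grasp point.
Start: joints at [-1.369, 0.351, 1.652, -0, 1.139, -0.085], TCP at [0.156, -0.528, 0.244] pointing down, gripper open.
Joint ranges: [-2.75, 2.75], [-0.79, 2.1], [0.01, 2.65], [-1.57, 4.71], [0.07, 3.14], [-2.87, 2.87]. Speed limits (rad/s): [2.22, 2.22, 2.79, 3.14, 3.14, 3.14].

### API

Orientations are given as a unit quaternion [w, x, y, z].
In Python, from station import * gives the robot as it stands. The module is installed in compiled form; this text tells all that it offers.
- The arm moves only by the tool play_rows, never from a script. Its argument "increments" is a list of rows, each a list of 7 numbers: the shift along the tool's x, y, z each as a share of 25 cm, from -1 to 1, then the turn, a rotation vector about the tool's x, y, z each as a share of 180 degrees, from -1 to 1, then the closure, from -1 (fully open) to 1 (shut), so that 0 is half open. In form: [[dx, dy, dz, wx, wy, wz, claw], ...]. A call has 1 to 8 rows; each row shifts and turns the commanded pose from where the row before left it, along the tool's axes as they then stand; what a row does not reach is not made up. A row lasts 1/10 s, in which the tool goes at most 50 mm and 8.59 degrees, less where a joint would pass 70% of its speed; a pose out of reach is approached as far as the arm can. A call with a number of a shift or a turn outside -1 to 1 is refused whole. A call with a gripper value outside its range is refused whole. The fingers move at their own pace and stop on an object; "force" is the grip in N (left out, the last holds). Time passes only in rows, so rows that do not move let the fingers close. It gives the time, the measured TCP pose, the force, the opening and the grip force at its end, in the units of the state.
- get_obs(): the state, without advancing time (a new reading comes with each control period).
- capture(name): name is "scene" or "top" or "wrist"; returns the picture (480x640x3 uint8, blue, green, red); there is no depth.
- camera_model(name): a dict with "mtx" (3x3 intrinsics, pixels), "distortion" ([k1, k2, p1, p2, k3] as OpenCV has them; the pictures are not rectified), "cam_to_world" (4x4, takes a point from camera to world coordinates); the wrist camera has in their place "tool_from_camera" (4x4, takes a point from camera to tool coordinates, whose origin is the TCP and whose axes are the flange's). Camera axes: x right, y up, looking along -z (the intrinsics and any distortion apply to the point x, -y, -z); pixel columns grow to the right and rows downward; lengths in m; the calibration is good to about 2 mm. A picture is of the moment at which its call begins: read the wrist's pose just before it. camera_model takes no time and is no camera call.
- finish_job(): hands the job in; it is judged then, once.
Trained networks look in the newest picture that a camera, given by its name, has taken for a name from the list of things; names that differ only in an ending like _2 or _b are one class to them, and where a whole thing is asked for, a point or a joint stands for the part that bears it (a point fixed in the world has none). Each returns a list of dicts, best first, with "conf" (0 to 1); they miss things now and then, are a little off and sometimes report something else, mostly with a low value. They report only what shows in the picture. A call takes as long as a camera call.
- recognise(label, camera): "location" ([x, y, z] in m, in world coordinates, good to about 4 mm: the middle of the surface that is visible of it).
- cut_out(label, camera): "region" (480x640 bool, what is visible of it).
- place_of(label, camera): "location" ([x, y, z] in m, in world coordinates, good to about 4 mm: a listed point, or the origin of a listed thing).
The state is a dict: "time": time; "qpos": joint angles; "joint_velocities": joint speeds; "tau": joint torques, N m; "ee_pos": TCP position; "tcp_rot": TCP orientation; "ft_force": force on the tool from outside, world axes, zero at the start; "torque": the same for the moment, N m; "opening": finger opening in m; "grip_force": force on a finger pad.
Only numpy, scipy, OpenCV 4.12 (cv2) and the standard library are available. Lean on these libraries where they do the work, as an engineer would, in place of code of your own. Each camera call takes 0.05 s, during which the arm holds its last target. There are 200 camera calls.

### The job

Get the citrus press going for a burst: first swing the loose wing of its splash screen round until it stands square to the fixed panel, as a wall between the bowl and the dial, and let go of it. Then turn the spring-return dial clockwise past its first and second clicks to the third and hold it there against its spring; finish while still holding it. Leave the lemon, the mug and the spice jar where they stand.

Things in the scene. Friction and masses are not known exactly. Their poses are not given: they have to be found in the camera images.
- press: Citrus press, fixed: white housing 180x300x45 mm (x,y,z). Origin under its centre; x away from the robot, y left, z up. In mm from it: bowl (110 across, top z 85) and cone (top z 95) at y 85; fixed screen panel along y at x 75, from y 8 to 143, top z 159; dial axis at x -35, y -110. One, two and three black pips on the robot's side of the dial mark its clicks.
- wing_tab (a point): Centre of the grey pull tab on top of the wing, the hinged half of the splash screen. Tab 10 mm thick, 34 mm along the wing, top at z 189 mm; this point is at z 175 mm, 85 mm from the hinge axis. Wing: steel sheet 6 mm thick, 115 mm long from the hinge, z 53 to 161 mm. y axis: along the wing from free end to hinge; x: square to the sheet; z up.
- wing_hinge (a point): Point on the wing's upright hinge axis, level with the tab's centre (z 175 mm), at x 75, y 0 mm of the press.
- wing (a joint): Wing angle, rad. 0: in line with the fixed panel, free end to the right, behind the dial; grows as the free end swings towards the robot (clockwise from above); 1.571: square, between bowl and dial; stop at 1.9. Starts at 0.1 to 0.8. Stiff: about 0.12 N m (1.5 N at the tab) moves it and it stays where it is left.
- dial_grip (a point): Centre of the dial's black bar grip, on the dial's upright axis, z 75 mm above the worktop. Bar 50 mm long, 14 mm thick, from z 57 to 89 mm, on a disc 60 mm across. x axis: along the bar; at rest the bar lies along the press's x axis with its white pointer towards the robot.
- dial (a joint): Dial angle, rad, growing clockwise seen from above. 0: rest, to which its spring returns it from any click when let go. Clicks at 0.4 (first), 0.8 (second), 1.2 (third), stop at 1.35. Return torque 0.09 N m at rest, 0.16 N m at the third click; the humps half-way between clicks add about 0.05 N m.
- lemon_1: A lemon, 70 x 58 x 56 mm, lying in front of the press; bystander. Origin at its underside.
- mug_1: A small white mug, 64 x 91 x 51 mm, standing to the right of the press; bystander. Origin at its underside.
- spice_jar_2: A spice jar with a red cap, 45 mm across and 106 mm tall, standing to the left of the press; bystander. Origin at its underside.

How it is judged:
By the outcome, as a careful person would: the job done as asked, in the order asked, and still so for the second after the job is handed in, while the arm keeps its last pose, push and grip.
It also fails if it takes over 61 s, if anything falls off the work surface, if the arm or the gripper's body presses on something with over 40 N, if the wrist force passes 120 N, or if a joint passes its speed limit or range.

## Working session

There is one attempt and no reset: what is moved stays moved. The work goes in short steps, Python scripts to look and compute and a tool call to move; the robot and the scene stay as the last step left them, time stands still between calls to the robot, and variables do not carry over. Pictures are saved under pics/ and viewed, at most 10 in all, crops included, and the job is handed in when it is done.

Besides the shell and the picture viewer there is one more tool, called after "Request:" by a JSON object that holds its "name" and its "arguments", one argument or row to a line. play_rows: Moves the arm, as the interface text tells. Its arguments: {"type":"object","properties":{"increments":{"type":"array","items":{"type":"array","items":{"type":"number","minimum":-1,"maximum":1}}},"force":{"type":"number"}},"required":["increments"]}

```bash
ls; mkdir -p pics
python3 - <<'E'
from station import *
import cv2,numpy as np
o=get_obs();print({k:np.round(v,3) for k,v in o.items()})
for c in ["scene","top"]:
    im=capture(c);cv2.imwrite(f"pics/{c}0.png",im)
    m=camera_model(c);print(c,np.round(m["cam_to_world"],3).tolist())
    for l in ["press","wing_tab","wing_hinge","dial_grip","lemon_1","mug_1","spice_jar_2"]:
        r=place_of(l,c);print(l,[(np.round(d["location"],3).tolist(),round(d["conf"],2)) for d in r[:2]])
E
```

```text
pics
{'time': np.float64(0.0), 'qpos': array([-1.369,  0.351,  1.652, -0.   ,  1.139, -0.085]), 'joint_velocities': array([ 0.001, -0.001, -0.001,  0.   , -0.002, -0.   ]), 'tau': array([-1.0000e-03, -4.9732e+01, -2.8525e+01,  7.0000e-02,  2.6000e-02,
       -0.0000e+00]), 'ee_pos': array([ 0.156, -0.527,  0.243]), 'tcp_rot': array([-0.001,  0.99 ,  0.143, -0.   ]), 'ft_force': array([-0.143,  0.144, -0.185]), 'torque': array([ 0.004, -0.044, -0.001]), 'grip_force': np.float64(0.0), 'opening': np.float64(0.093)}
scene [[-0.716, 0.462, -0.523, -0.081], [-0.698, -0.452, 0.556, 0.591], [0.021, 0.763, 0.646, 0.899], [0.0, 0.0, 0.0, 1.0]]
press [([0.543, -0.058, 0.002], 0.86), ([0.379, 0.012, 0.001], 0.19)]
wing_tab [([0.602, -0.141, 0.174], 0.77)]
wing_hinge [([0.618, -0.057, 0.177], 0.93)]
dial_grip [([0.501, -0.162, 0.076], 0.69), ([0.601, -0.143, 0.177], 0.67)]
lemon_1 [([0.378, 0.011, 0.004], 0.77)]
mug_1 [([0.574, -0.293, -0.003], 0.96)]
spice_jar_2 [([0.545, 0.154, 0.004], 0.85), ([0.381, 0.012, 0.001], 0.35)]
top [[0.003, 0.977, -0.214, 0.354], [-1.0, 0.004, 0.002, -0.051], [0.002, 0.214, 0.977, 0.951], [0.0, 0.0, 0.0, 1.0]]
press [([0.54, -0.053, -0.002], 0.92)]
wing_tab [([0.6, -0.142, 0.173], 0.96)]
wing_hinge [([0.618, -0.062, 0.175], 0.72)]
dial_grip [([0.508, -0.164, 0.08], 0.77), ([0.541, -0.054, -0.002], 0.68)]
lemon_1 []
mug_1 [([0.574, -0.296, -0.001], 0.69)]
spice_jar_2 [([0.544, 0.159, -0.0], 0.59)]
```

View pics/top0.png

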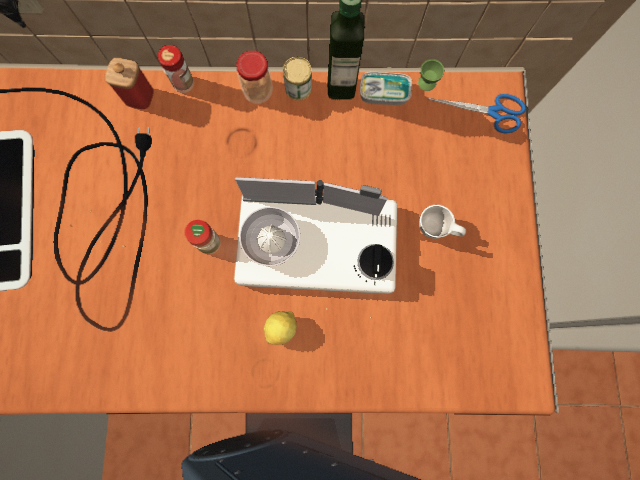

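View pics/scene0.png

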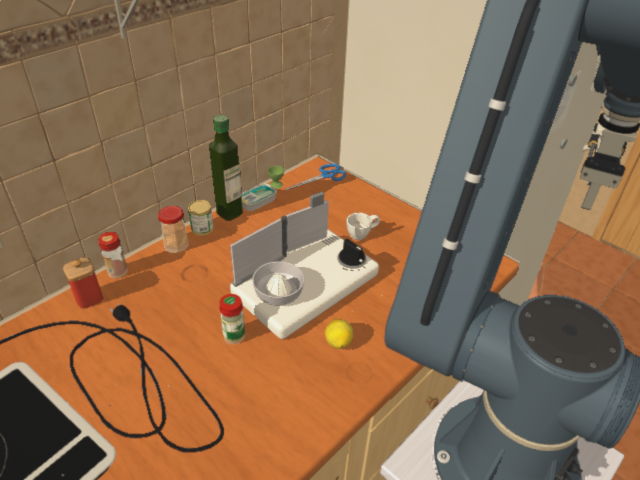

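Both pictures agree with the detections. In the top view the hinge is at (319,190), the tab at (371,191) and the dial at (376,262). The press is yawed about -0.04 and the wing stands at about 0.16 rad. Next I move above the tab.

Request:
{"name": "play_rows", "arguments": {
  "increments": [
    [0.179,-0.081,-0.01,0,0,0,-1],
    [0.179,-0.081,-0.01,0,0,0,-1],
    [0.179,-0.081,-0.01,0,0,0,-1],
    [0.179,-0.081,-0.01,0,0,0,-1],
    [0.179,-0.081,-0.01,0,0,0,-1],
    [0.179,-0.081,-0.01,0,0,0,-1],
    [0.179,-0.081,-0.01,0,0,0,-1],
    [0.179,-0.081,-0.01,0,0,0,-1]
  ]
}}

```text
time: 1.6
ee_pos: [0.4545, -0.2693, 0.264]
tcp_rot: [0.0, 0.99, 0.143, 0.0]
ft_force: [0.1, -1.2, 0.7]
opening: 0.0929
grip_force: 0.0
```

Request:
{"name": "play_rows", "arguments": {
  "increments": [
    [0.179,-0.081,-0.01,0,0,-0.043,-1],
    [0.131,-0.147,0,0,0,-0.043,-1],
    [0,0,0,0,0,-0.043,-1],
    [0,0,0,0,0,-0.043,-1],
    [0,0,0,0,0,-0.043,-1],
    [0,0,0,0,0,-0.043,-1],
    [0,0,0,0,0,-0.043,-1],
    [0,0,0,0,0,-0.043,-1]
  ]
}}

```text
time: 2.4
ee_pos: [0.5052, -0.1918, 0.2661]
tcp_rot: [-0.0, 0.773, 0.634, -0.0]
ft_force: [-0.5, 0.0, 0.6]
opening: 0.0931
grip_force: 0.0
```

```bash
cat > h.py <<'E'
from station import *
import cv2,numpy as np
from scipy.spatial.transform import Rotation as Ro
def pose():
    o=get_obs();q=o["tcp_rot"];R=Ro.from_quat([q[1],q[2],q[3],q[0]]).as_matrix()
    return np.array(o["ee_pos"]),R,o
def show():
    p,R,o=pose();print("t",o["time"],"tcp",np.round(p,4),"a",round(float(np.arctan2(R[1,0],R[0,0])),4),"zdown",np.round(R[:,2],3),"F",np.round(o["ft_force"],2),"T",np.round(o["torque"],2),"open",round(float(o["opening"]),4),"grip",o["grip_force"],"q",np.round(o["qpos"],2))
def go(target):
    p,R,o=pose();d=R.T@(np.array(target)-p);print("tool shift mm",np.round(d*1000,1),"share",np.round(d/.25,3))
def proj(P,c):
    m=camera_model(c)
    if c=="wrist":
        p,R,_=pose();T=np.eye(4);T[:3,:3]=R;T[:3,3]=p;M=T@np.array(m["tool_from_camera"])
    else:M=np.array(m["cam_to_world"])
    X=(np.c_[P,np.ones(len(P))]@np.linalg.inv(M).T)[:,:3]*[1,-1,-1]
    return cv2.projectPoints(X,np.zeros(3),np.zeros(3),np.array(m["mtx"]),np.array(m["distortion"]))[0][:,0]
E
python3 - <<'E'
from h import *
show()
im=capture("wrist");cv2.imwrite("pics/w1.png",im)
for l in ["press","wing_tab","wing_hinge","dial_grip"]:
    for c in ["wrist"]:
        r=place_of(l,c);print(l,[(np.round(d["location"],4).tolist(),round(d["conf"],2)) for d in r[:2]])
go([0.601,-0.1415,0.25])
try: print(finger_overhang)
except Exception as e: print(e)
E
```

```text
t 2.4 tcp [ 0.5052 -0.1918  0.2661] a 1.3732 zdown [-0.  0. -1.] F [-0.53  0.02  0.65] T [-0.03 -0.06 -0.03] open 0.0931 grip 0.0 q [-0.45  0.31  1.65  0.    1.18 -0.25]
press [([0.542, -0.0571, 0.0004], 0.75)]
wing_tab [([0.6022, -0.1418, 0.1749], 0.97)]
wing_hinge [([0.5447, -0.0535, 0.004], 0.65)]
dial_grip [([0.4992, -0.1612, 0.0703], 0.67)]
tool shift mm [69.  83.4 16.1] share [0.276 0.334 0.065]
0.025
```

View pics/w1.png

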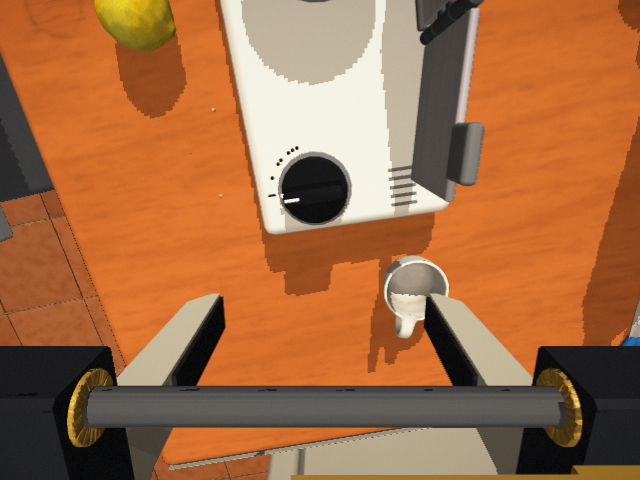

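The wrist view shows the tab at (467,153), hinge at (447,20), dial at (315,188), consistent with the estimates. I go over the tab, then down around it.

Request:
{"name": "play_rows", "arguments": {
  "increments": [
    [0.093,0.113,0.022,0,0,0,-1],
    [0.093,0.113,0.022,0,0,0,-1],
    [0.093,0.113,0.022,0,0,0,-1],
    [0,0,0,0,0,0,-1],
    [0,0,0,0,0,0,-1]
  ]
}}

```text
time: 3.15
ee_pos: [0.6023, -0.1403, 0.2491]
tcp_rot: [-0.0, 0.776, 0.631, -0.0]
ft_force: [0.6, 0.1, 0.1]
opening: 0.0926
grip_force: 0.0
```

```bash
cat >> h.py <<'E'
def back(uv,z,c,M=None):
    m=camera_model(c)
    if c=="wrist":
        p,R,_=pose();T=np.eye(4);T[:3,:3]=R;T[:3,3]=p;M=T@np.array(m["tool_from_camera"])
    else:M=np.array(m["cam_to_world"])
    n=cv2.undistortPoints(np.array(uv,float)[:,None],np.array(m["mtx"]),np.array(m["distortion"]))[:,0]
    d=np.c_[n[:,0],-n[:,1],-np.ones(len(n))]@M[:3,:3].T
    return M[:3,3]+d*((z-M[2,3])/d[:,2])[:,None]
E
python3 - <<'E'
from h import *
show()
im=capture("wrist");cv2.imwrite("pics/w2.png",im)
r=place_of("wing_tab","wrist");print([(np.round(d["location"],4).tolist(),round(d["conf"],2)) for d in r[:2]])
# top camera: front housing edge, from cv: white mask
t=cv2.imread("pics/top0.png")
w=cv2.inRange(t,(170,170,170),(255,255,255));w[:,:230]=0;w[:,405:]=0;w[:175]=0;w[300:]=0
pts=[]
for u in range(250,385,5):
    v=np.where(w[:,u])[0]
    if len(v):pts.append((u,v.max()))
P=back(pts,0.045,"top");k=np.polyfit(P[:,1],P[:,0],1);res=P[:,0]-np.polyval(k,P[:,1])
print("front edge x at y=-.055",np.polyval(k,-.055),"yaw",-np.arctan(k[0]),"res",np.round(np.abs(res).max(),4))
print(np.round(pts[::5],0).tolist())
E
```

```text
t 3.15 tcp [ 0.6023 -0.1403  0.2491] a 1.3665 zdown [-0.001  0.    -1.   ] F [0.57 0.07 0.15] T [-0.06 -0.12 -0.02] open 0.0926 grip 0.0 q [-0.3   0.47  1.46 -0.    1.21 -0.1 ]
[([0.6016, -0.1402, 0.1768], 0.59)]
front edge x at y=-.055 0.4521310667354584 yaw -0.04961484944173737 res 0.0013
[[250, 283], [275, 285], [300, 286], [325, 287], [350, 288], [375, 290]]
```

View pics/w2.png

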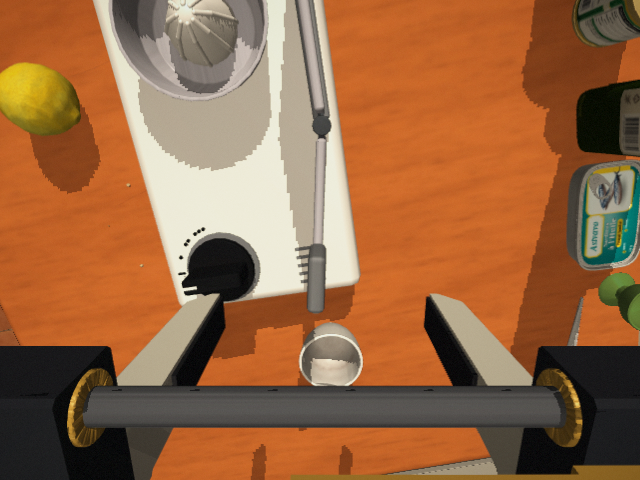

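The wing is centred between the fingers. The hinge top is at (321,125) and the tab top spans (317,245) to (316,310). I refine the hinge from this view before gripping.

Run:
```python
from h import *
A=back([(321,125)],.163,"wrist")[0];B=back([(317,246),(315.5,310)],.189,"wrist");f=back([(97,15),(178,295)],.045,"wrist");bk=back([(335,120),(357,275)],.045,"wrist")
pa=back([(301,0),(320,112)],.159,"wrist")
print("hinge",A,"tab ends",B,"tab mid",B.mean(0))
d=lambda P:np.arctan2(*(P[1]-P[0])[:2][::-1])
print("front",f,d(f)+np.pi/2,"back",bk,d(bk)+np.pi/2,"panel",pa,d(pa)+np.pi/2)
t=B.mean(0)-A;print("tab-hinge",t,np.hypot(*t[:2]),"a",np.arctan2(t[1],t[0])+np.pi)
```

```text
hinge [ 0.61713926 -0.05953621  0.163     ] tab ends [[ 0.60259181 -0.1197026   0.189     ]
 [ 0.59397087 -0.15629822  0.189     ]] tab mid [ 0.59828134 -0.13800041  0.189     ]
front [[ 0.4624569   0.05650752  0.045     ]
 [ 0.45139088 -0.18260036  0.045     ]] -0.04624747561975062 back [[ 0.62861195 -0.05729615  0.045     ]
 [ 0.62194053 -0.19702034  0.045     ]] -0.047710809690668654 panel [[ 0.61960917  0.00290064  0.159     ]
 [ 0.61798053 -0.05263839  0.159     ]] -0.029315824942369284
tab-hinge [-0.01885792 -0.07846419  0.026     ] 0.08069851780088858 a 1.3349318945432302
```

Request:
{"name": "play_rows", "arguments": {
  "increments": [
    [0,0,0.126,0,0,0,-1],
    [0,0,0.126,0,0,0,-1],
    [0,0,0,0,0,0,1],
    [0,0,0,0,0,0,1],
    [0,0,0,0,0,0,1],
    [0,0,0,0,0,0,1],
    [0,0,0,0,0,0,1],
    [0,0,0,0,0,0,1]
  ],
  "force": 20
}}

```text
time: 4.05
ee_pos: [0.6024, -0.1407, 0.1872]
tcp_rot: [0.0, 0.775, 0.632, 0.0]
ft_force: [-0.3, -0.3, -0.1]
opening: 0.0497
grip_force: 0.0
```

Run:
```python
from h import *
show()
```

```text
t 4.05 tcp [ 0.6024 -0.1407  0.1872] a 1.3675 zdown [ 0.001 -0.    -1.   ] F [-0.32 -0.33 -0.09] T [-0.04 -0.08 -0.02] open 0.0497 grip 0.0 q [-0.3   0.53  1.52  0.    1.09 -0.1 ]
```

Request:
{"name": "play_rows", "arguments": {
  "increments": [
    [0,0,0,0,0,0,1],
    [0,0,0,0,0,0,1],
    [0,0,0,0,0,0,1],
    [0,0,0,0,0,0,1],
    [0,0,0,0,0,0,1],
    [0,0,0,0,0,0,1],
    [0,0,0,0,0,0,1],
    [0,0,0,0,0,0,1]
  ]
}}

```text
time: 4.85
ee_pos: [0.602, -0.1407, 0.1865]
tcp_rot: [-0.0, 0.775, 0.632, -0.0]
ft_force: [-3.1, -2.2, 1.3]
opening: 0.0099
grip_force: 20.0
```

Run:
```python
from h import *
show()
p,R,o=pose();h=np.array([.617,-.0595]);yaw=-.046
d=p[:2]-h;r=np.hypot(*d);print("r",r,"angle",np.arctan2(d[1],d[0])+np.pi)
```

```text
t 4.85 tcp [ 0.602  -0.1407  0.1865] a 1.3676 zdown [-0.001 -0.    -1.   ] F [-3.1  -2.22  1.33] T [-0.25  0.42  0.19] open 0.0099 grip 20.015874803066254 q [-0.3   0.53  1.52 -0.    1.09 -0.1 ]
r 0.08257246319603295 angle 1.388683092609038
```

Request:
{"name": "play_rows", "arguments": {
  "increments": [
    [0.003,-0.047,0,0,0,0.045,1],
    [0.003,-0.047,0,0,0,0.045,1],
    [0.003,-0.047,0,0,0,0.045,1],
    [0.003,-0.047,0,0,0,0.045,1],
    [0.003,-0.047,0,0,0,0.045,1],
    [0.003,-0.047,0,0,0,0.045,1],
    [0.003,-0.047,0,0,0,0.045,1]
  ]
}}

```text
time: 5.55
ee_pos: [0.5403, -0.09, 0.1866]
tcp_rot: [-0.0, 0.983, 0.185, -0.001]
ft_force: [-2.3, -1.9, -1.1]
opening: 0.0095
grip_force: 20.0
```

Run:
```python
from h import *
show()
p,R,o=pose();h=np.array([.617,-.0595]);yaw=-.046
d=p[:2]-h;r=np.hypot(*d);print("r",r,"angle",np.arctan2(d[1],d[0])+np.pi)
```

```text
t 5.55 tcp [ 0.5403 -0.09    0.1866] a 0.372 zdown [-0.002 -0.    -1.   ] F [-2.34 -1.91 -1.05] T [-0.09  0.29  0.13] open 0.0095 grip 19.98058944940567 q [-0.25  0.41  1.71 -0.    1.02  0.95]
r 0.08255855972763934 angle 0.37901577192938873
```

Request:
{"name": "play_rows", "arguments": {
  "increments": [
    [0.003,-0.047,0,0,0,0.045,1],
    [0.003,-0.047,0,0,0,0.045,1],
    [0.003,-0.045,0,0,0,0.043,1],
    [0,0,0,0,0,0,1],
    [0,0,0,0,0,0,1]
  ]
}}

```text
time: 6.05
ee_pos: [0.5344, -0.0555, 0.1865]
tcp_rot: [-0.0, 1.0, -0.02, -0.001]
ft_force: [-7.3, 0.6, 3.4]
opening: 0.0098
grip_force: 20.0
```

Run:
```python
from h import *
show()
p,R,o=pose();h=np.array([.617,-.0595])
d=p[:2]-h;r=np.hypot(*d);print("r",r,"angle",np.arctan2(d[1],d[0])-np.pi)
im=capture("top");cv2.imwrite("pics/t2.png",cv2.resize(im[140:320,200:440],None,fx=3,fy=3))
```

```text
t 6.05 tcp [ 0.5344 -0.0555  0.1865] a -0.0401 zdown [-0.002  0.001 -1.   ] F [-7.25  0.62  3.36] T [ 0.1   1.16 -0.05] open 0.0098 grip 20.006466507911682 q [-0.19  0.4   1.74  0.    1.01  1.42]
r 0.08267988227573915 angle -0.04818622594525879
```

Request:
{"name": "play_rows", "arguments": {
  "increments": [
    [0,0,0,0,0,0,-1],
    [0,0,0,0,0,0,-1],
    [0,0,0,0,0,0,-1],
    [0,0,0,0,0,0,-1],
    [0,0,0,0,0,0,-1],
    [0,0,-0.12,0,0,0,-1],
    [0,0,-0.15,0,0,0,-1],
    [0,0,0,0,0,0,-1]
  ]
}}

```text
time: 6.9
ee_pos: [0.5371, -0.0564, 0.2586]
tcp_rot: [0.001, 1.0, -0.02, 0.004]
ft_force: [0.8, 0.4, -0.1]
opening: 0.0695
grip_force: 0.0
```

Run:
```python
from h import *
show()
im=capture("wrist");cv2.imwrite("pics/w3.png",im)
for l in ["wing_tab","dial_grip"]:
    for c in ["wrist"]+(["top","scene"] if l=="dial_grip" else []):
        if c!="wrist":capture(c)
        r=place_of(l,c);print(l,c,[(np.round(d["location"],4).tolist(),round(d["conf"],2)) for d in r[:2]])
y=-.046;h=np.array([.617,-.0595]);Rz=np.array([[np.cos(y),-np.sin(y)],[np.sin(y),np.cos(y)]])
o=h-Rz@[.075,0];print("press",o,"dial",o+Rz@[-.035,-.11],"tab exp",h+Rz@[-.085,0])
```

```text
t 6.9 tcp [ 0.5371 -0.0564  0.2586] a -0.0399 zdown [ 0.007 -0.001 -1.   ] F [ 0.75  0.36 -0.11] T [ 0.03 -0.04 -0.11] open 0.0695 grip 0.0 q [-0.19  0.31  1.66  0.    1.16  1.42]
wing_tab wrist [([0.5356, -0.0565, 0.1752], 0.56)]
dial_grip wrist [([0.4981, -0.1624, 0.0696], 0.57)]
dial_grip top [([0.5089, -0.1655, 0.0784], 0.59), ([0.5709, -0.2947, -0.0035], 0.36)]
dial_grip scene [([0.5, -0.1627, 0.0776], 0.81)]
press [ 0.54207934 -0.05605122] dial [ 0.50205814 -0.16432542] tab exp [ 0.53208991 -0.05559138]
```

View pics/w3.png

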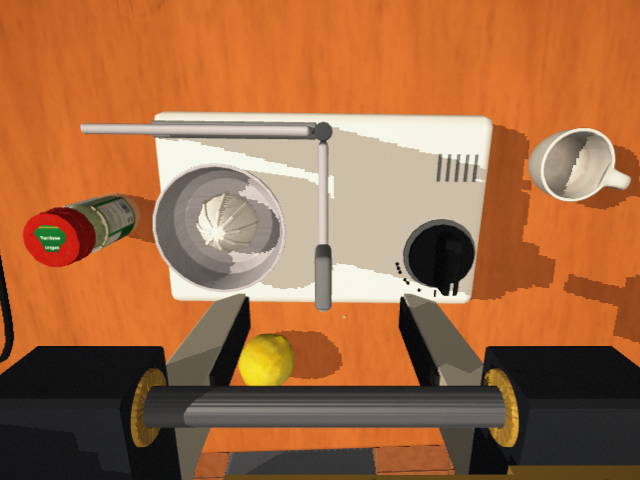

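The wing stands square to the panel: panel from (82,128) to (312,131), wing from (323,140) to (323,305). The bystanders haven't moved. Now I move over the dial, offset about 10 mm to the far end of the bar so the gripper body clears the wing while it turns.

Request:
{"name": "play_rows", "arguments": {
  "increments": [
    [-0.028,0.145,0,0,0,0,-0.2],
    [-0.028,0.145,0,0,0,0,-0.2],
    [-0.028,0.145,0,0,0,0.002,-0.2],
    [0,0,0.1,0,0,0,-0.2],
    [0,0,0,0,0,0,-0.2],
    [0,0,0,0,0,0,-0.2]
  ]
}}

```text
time: 7.85
ee_pos: [0.5098, -0.1636, 0.2289]
tcp_rot: [-0.0, 1.0, -0.023, -0.001]
ft_force: [0.4, -0.3, 0.2]
opening: 0.0563
grip_force: 0.0
```

Run:
```python
from h import *
show();go([.512,-.1648,.086])
im=capture("wrist");cv2.imwrite("pics/w4.png",im)
for l in ["wing_tab","dial_grip"]:
    r=place_of(l,"wrist");print(l,[(np.round(d["location"],4).tolist(),round(d["conf"],2)) for d in r[:2]])
c,s=np.cos(-.046),np.sin(-.046);C=np.array([.502,-.1643])
print(proj([[*(C+k*np.array([c,s])),.089] for k in (-.025,0,.025)],"wrist"))
```

```text
t 7.85 tcp [ 0.5098 -0.1636  0.2289] a -0.046 zdown [-0.001  0.001 -1.   ] F [ 0.44 -0.27  0.17] T [ 0.04  0.   -0.02] open 0.0563 grip 0.0 q [-0.4   0.34  1.7   0.    1.1   1.22]
tool shift mm [  2.5   1.2 142.9] share [0.01  0.005 0.572]
wing_tab [([0.5368, -0.0573, 0.1739], 0.68)]
dial_grip [([0.499, -0.1638, 0.0718], 0.64), ([0.5437, -0.0553, 0.0037], 0.29)]
[[325.59042978 284.24109829]
 [325.69351101 253.29518591]
 [325.80174661 220.78531992]]
```

View pics/w4.png

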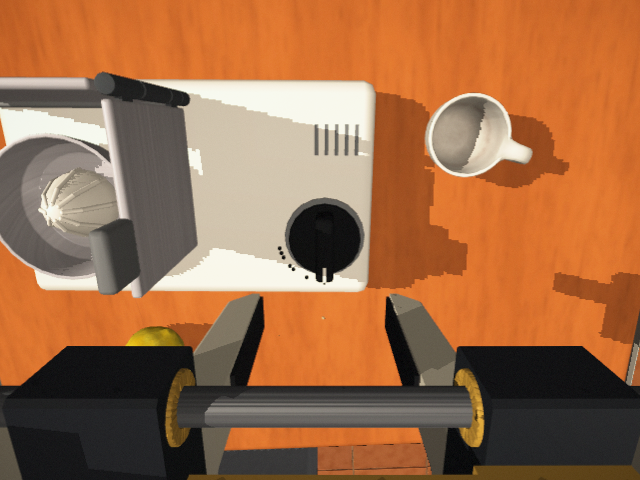

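The bar's near end is at (324,282), against a predicted (326,284), so the dial fit is good. I descend and grip.

Request:
{"name": "play_rows", "arguments": {
  "increments": [
    [0.01,0.004,0.143,0,0,0,-0.2],
    [0,0,0.143,0,0,0,-0.2],
    [0,0,0.143,0,0,0,-0.2],
    [0,0,0.143,0,0,0,-0.2],
    [0,0,0,0,0,0,-0.2],
    [0,0,0,0,0,0,-0.2]
  ]
}}

```text
time: 8.6
ee_pos: [0.5127, -0.1648, 0.0865]
tcp_rot: [-0.0, 1.0, -0.023, -0.0]
ft_force: [0.5, 0.1, 0.7]
opening: 0.0556
grip_force: 0.0
```

Run:
```python
from h import *
show()
```

```text
t 8.6 tcp [ 0.5127 -0.1648  0.0865] a -0.0455 zdown [-0.  0. -1.] F [0.5  0.15 0.69] T [0.05 0.05 0.01] open 0.0556 grip 0.0 q [-0.4   0.55  1.8   0.    0.79  1.22]
```

Request:
{"name": "play_rows", "arguments": {
  "increments": [
    [0,0,0,0,0,0,1],
    [0,0,0,0,0,0,1],
    [0,0,0,0,0,0,1],
    [0,0,0,0,0,0,1],
    [0,0,0,0,0,0,1],
    [0,0,0,0,0,0,1],
    [0,0,0,0,0,0,1],
    [0,0,0,0,0,0,1]
  ],
  "force": 50
}}

```text
time: 9.4
ee_pos: [0.5125, -0.1639, 0.0863]
tcp_rot: [-0.001, 1.0, -0.023, -0.0]
ft_force: [1.6, 8.8, 3.9]
opening: 0.0134
grip_force: 49.9
```

Run:
```python
from h import *
show()
p,R,o=pose();d=p[:2]-np.array([.502,-.1643]);print(R[:2,:2].T@d)
```

```text
t 9.4 tcp [ 0.5125 -0.1639  0.0863] a -0.0467 zdown [ 0.     0.002 -1.   ] F [1.64 8.81 3.92] T [ 1.7  -0.28  0.01] open 0.0134 grip 49.946163296699524 q [-0.4   0.55  1.8   0.    0.79  1.22]
[ 0.01051418 -0.00091393]
```

Request:
{"name": "play_rows", "arguments": {
  "increments": [
    [0,-0.006,0,0,0,0,1],
    [0,0.005,0,0,0,0.04,1],
    [0,0.005,0,0,0,0.04,1],
    [0,0.005,0,0,0,0.04,1],
    [0,0.005,0,0,0,0.04,1],
    [0,0,0,0,0,0,1]
  ],
  "force": 60
}}

```text
time: 10.0
ee_pos: [0.5111, -0.1687, 0.0863]
tcp_rot: [0.0, 0.962, -0.272, -0.0]
ft_force: [-3.6, -1.7, 3.5]
opening: 0.0137
grip_force: 60.0
```

Run:
```python
from h import *
show()
p,R,o=pose();d=p[:2]-np.array([.502,-.1633]);print(R[:2,:2].T@d)
```

```text
t 10.0 tcp [ 0.5111 -0.1687  0.0863] a -0.5504 zdown [-0.001 -0.    -1.   ] F [-3.64 -1.74  3.52] T [-0.28  0.64  0.24] open 0.0137 grip 60.01343607902527 q [-0.41  0.55  1.8  -0.    0.79  1.72]
[ 0.01055146 -0.00015499]
```

Request:
{"name": "play_rows", "arguments": {
  "increments": [
    [0,0.005,0,0,0,0.039,1],
    [0,0.005,0,0,0,0.039,1],
    [0,0.005,0,0,0,0.039,1],
    [0,0.005,0,0,0,0.039,1],
    [0,0.005,0,0,0,0.039,1],
    [0,0.005,0,0,0,0.039,1],
    [0,0,0,0,0,0,1],
    [0,0,0,0,0,0,1]
  ]
}}

```text
time: 10.8
ee_pos: [0.5051, -0.1733, 0.0863]
tcp_rot: [0.001, 0.802, -0.597, -0.001]
ft_force: [-5.9, -2.3, 7.6]
opening: 0.0139
grip_force: 60.0
```

Run:
```python
from h import *
show()
p,R,o=pose();d=p[:2]-np.array([.502,-.1633]);print(R[:2,:2].T@d)
t=capture("top");s=capture("scene");w=capture("wrist")
a=cv2.resize(t[150:310,210:450],(600,400));cv2.imwrite("pics/t5.png",a)
b=cv2.resize(s[170:340,210:430],(518,400));cv2.imwrite("pics/c5.png",np.vstack([np.hstack([cv2.resize(a,(400,267)),cv2.resize(b,(346,267))]),np.hstack([cv2.resize(w,(400,300)),np.zeros((300,346,3),np.uint8)])]))
for l,c in [("wing_tab","top"),("wing_tab","wrist"),("wing_tab","scene")]:
    r=place_of(l,c);print(l,[(np.round(d["location"],4).tolist(),round(d["conf"],2)) for d in r[:2]])
```

```text
t 10.8 tcp [ 0.5051 -0.1733  0.0863] a -1.2795 zdown [-0.002 -0.    -1.   ] F [-5.87 -2.27  7.57] T [-0.26  1.11  0.25] open 0.0139 grip 60.035110116004944 q [-0.42  0.54  1.81 -0.    0.79  2.43]
[ 1.04784511e-02 -4.32891662e-05]
wing_tab [([0.5343, -0.0542, 0.1739], 0.86)]
wing_tab []
wing_tab [([0.5382, -0.0569, 0.1767], 0.84)]
```

View pics/c5.png

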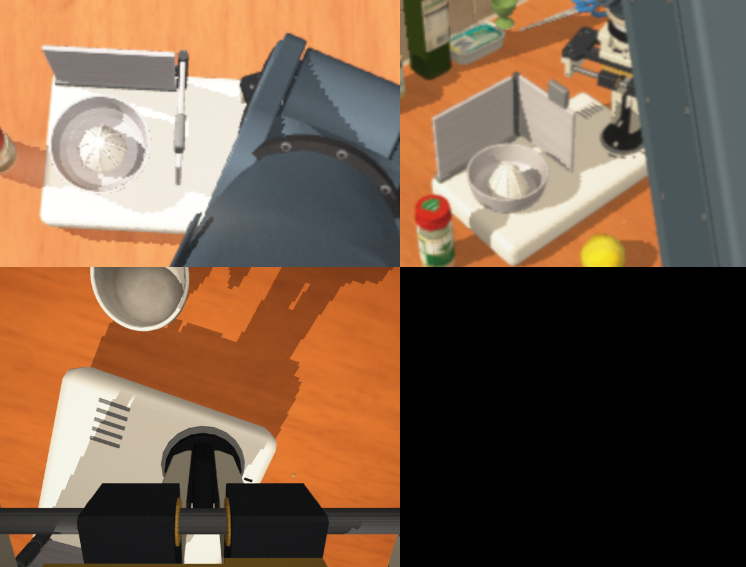

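The top and scene views show the wing still square and the bystanders in place. I check the bar's alignment in the grip at full resolution.

Run:
```python
from h import *
show()
w=capture("wrist");cv2.imwrite("pics/w6.png",cv2.resize(w[230:480,200:460],None,fx=2.3,fy=2.3,interpolation=cv2.INTER_CUBIC))
```

```text
t 11.1 tcp [ 0.5051 -0.1733  0.0863] a -1.2791 zdown [-0.002 -0.    -1.   ] F [-7.1  -1.41  7.08] T [-0.3   1.13  0.26] open 0.0137 grip 60.03534436225891 q [-0.42  0.54  1.81 -0.    0.79  2.43]
```

View pics/w6.png

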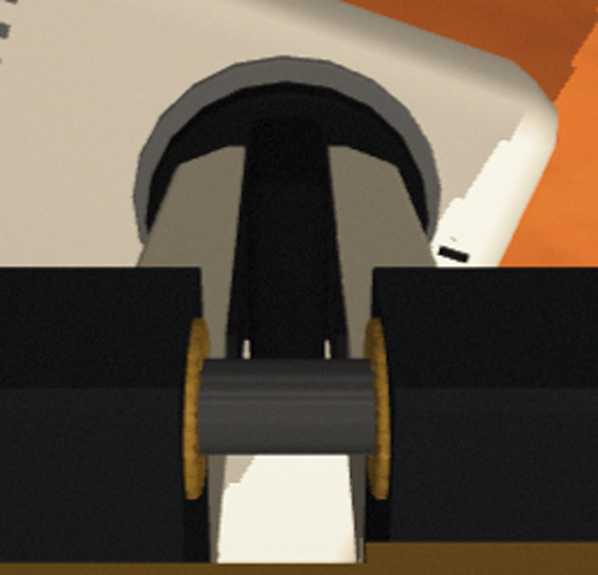

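The bar lies flush between the fingers, with no visible slip. The tool has turned 1.233 rad, so the dial is at the third click. I hand the job in while still holding it.

```bash
python3 -c "
from station import *
print(finish_job())"
```

```text
the job is handed in; nothing more can be done
None
```

The wing stands square between bowl and dial and was let go, and the job was handed in with the gripper holding the dial at about 1.23 rad, the third click; the lemon, mug and spice jar were not touched.

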